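Pin the mirror bracket with the caught slide bolt

ROBOT

A 7-joint arm with a two-finger parallel gripper is mounted at the origin on the work surface. World frame = base frame: x ahead of the robot, y to its left, z up, the work surface at z = 0. Lengths are in m, angles in rad, forces in N, time in s.
With the tool pointing down it reaches from about 0.425 to 0.95 m from the base axis. Payload 4.7 kg.
Tool frame: the origin (TCP) lies at the very end of the fingers, on their centre line; the grasp point (between the pads) lies behind it (r.tcp_to_grasp is the z of the grasp point in the tool frame, in m); z points along the fingers, y is the line along which they close (so a half turn about z gives the same grasp; the last joint's range is limited). The gripper opens to 87 mm and grips with 3 to 60 N. Pads are 19 mm wide; open, the fingers measure 117 mm over their backs; the gripper's body (75 mm by 190 mm) begins 51 mm behind the grasp point.
Start: joints at [1.27, 0.469, -0.049, 1.532, 0.024, 1.141, -0.082], TCP at [0.181, -0.65, 0.223] pointing down, gripper open.
Joint ranges: [-2.59, 2.59], [-0.33, 1.99], [-1.39, 1.29], [0.1, 2.45], [-1.04, 4.18], [0.21, 1.99], [-2.66, 2.66]. Speed limits (rad/s): [2.57, 2.57, 3.14, 3.14, 3.14, 3.14, 3.14].

INTERFACE

Orientations are given as a unit quaternion [x, y, z, w].
In Python, from plant import r, imaging gives the robot as it stands.
- The arm moves only by the tool move_arm, never from a script. Its argument "series" is a list of rows, each an object of numbers: "tx", "ty", "tz": the shift along the tool's x, y, z in mm; "spin": the turn about the tool's z in rad. In form: [{"tx": .., "ty": .., "tz": .., "spin": ..}, ...]. A call has 1 to 5 rows; each row is the pose to reach, as a shift and turn from the pose commanded when the call began, along the tool's axes at that moment; what a row does not reach only later rows make up. A row lasts 1/8 s, in which the tool goes at most 62.5 mm and 10.7 degrees, less where a joint would pass 70% of its speed; a pose out of reach is approached as far as the arm can. A call with a gripper value outside its range is refused whole. "jaw" is the gripper command: -1 is shut, 1 is fully open, values between are in proportion, set as the call begins (left out, the last holds). The fingers move at their own pace and stop on an object; "grip_force" is the grip in N (left out, the last holds). Time passes only in rows, so rows that repeat a pose let the fingers close. It gives the time, the measured TCP pose, the force, the opening and the grip force at its end, in the units of the state.
- r.observe(): the state, without advancing time (a new reading comes with each control period).
- imaging.capture(name): name is "scene" or "top" or "wrist"; returns a dict with "frame" (420x560x3 uint8, red, green, blue), "fx", "fy", "cx", "cy" (pixels), "view" (4x4, takes a point from world to camera coordinates). Camera axes: x right, y down, z forward; pixel columns grow to the right and rows downward; lengths in m; the calibration is good to about 2 mm. A picture is of the moment at which its call begins. There is no depth.
- r.hand_in(): hands the job in; it is judged then, once.
The state is a dict: "time": time; "qpos": joint angles; "dq": joint speeds; "effort": joint torques, N m; "position": TCP position; "tool_rot": TCP orientation; "ft_force": force on the tool from outside, world axes, zero at the start; "wrist_torque": the same for the moment, N m; "finger_gap": finger opening in m; "grasp_force": force on a finger pad.
Only numpy, scipy, OpenCV 4.12 (cv2) and the standard library are available. Lean on these libraries where they do the work, as an engineer would, in place of code of your own. Each camera call takes 0.05 s, during which the arm holds its last target. There are 200 camera calls.

TASK

A mirror bracket sits in its holding jig on the service cart and has to be pinned. Press the jig's long spring catch down with one fingertip and, keeping it down all the way, push the bolt's upright thumb plate with the other fingertip until the bolt is fully home through the bracket's ears. Then take the hand away so that the catch springs back up and locks the bolt, leaving the other things on the cart where they are.

Things in the scene. Friction and masses are not known exactly. Their poses are not given: they have to be found in the camera images.
- jig: Dark steel holding jig fixed to the cart, base plate 230 x 150 x 15 mm. Origin: centre of its underside, at z = 0. Its x is the way the bolt slides home (yaw within 35 deg of world x), y left, z up; offsets below are in this frame. Bolt line y = -27 mm, catch line y = +27 mm. Grey housing round the catch 40 mm high; rail at y = -44 to -38 mm, 36 mm high, outside the bolt.
- bolt (a joint): Steel slide bolt: 0 = back (starts at 0 to 2 mm), 0.042 m = fully home (hard stop). Friction 2 N, stays where left. Bar 18 mm wide, top 40 mm high, with toothed edge (a gap every 21 mm) facing the catch. Catch up: its tongue stands between two teeth and the bolt moves only 2 to 3 mm. Catch down 6 mm or more: it slides freely. If the catch comes up part-way it falls into the next gap and stops the bolt.
- lug (a point): Upright steel thumb plate on the bolt bar, moving with it: 8 mm thick (jig x), 26 mm wide (y), 40 mm high. This point: centre of its foot, 40 mm above the work surface (top at 80 mm); axes as the jig's. At jig x = -26 to -24 mm, y = -27 mm at the start, x = +16 mm when home. Push its -x face (4 mm behind this point) towards +x.
- catch (a joint): Spring safety catch: 0 = up, grows as it is pressed straight down, 0.010 m = bottom stop. 2 N starts it, 6 N at the bottom. Springs back up when let go, if its tongue lies between teeth of the bolt: at the end that needs the bolt within 2 mm of its stop.
- catch_pad (a point): Black pad on the catch, pressed anywhere along it: 112 mm long (jig x -76 to +36 mm), 24 mm wide (y 15 to 39 mm). This point: centre of its top face, jig (-20, 27) mm, 62 mm above the surface when up, 52 when down. It does not move in x, y: the pressing fingertip slides along it as the other pushes the plate, 54 mm aside (centre lines). A fingertip at 52 mm passes 12 mm above the bolt bar.
- mirror_glass: Bystander: flat mirror glass in a black frame, one end round, 75 x 147 x 7 mm, loose, flat beside the jig. Origin under the middle of its 110 mm straight part.
- screwdriver: Bystander: screwdriver, about 200 mm long along its x, loose, lying beside the jig on the other side. Origin under its middle.
- cleaner: Bystander: white bottle, 60 mm in diameter, 150 mm high, loose, standing 140 to 200 mm beyond the jig's centre on its +x side. Origin centre of its underside.
- mirror_motor: Bystander: black mirror motor, about 115 x 45 x 57 mm, loose, standing 140 to 200 mm beyond the jig's centre on its +x side. Origin under its block.
- bracket (a point): Middle of the top of the black mirror bracket fixed at the jig's +x end, jig (88, 28) mm, 97 mm high. The bracket spans jig x 65 to 115 mm, y -46 to +75 mm; its two pin ears stand on the bolt line at x = 74 and 94 mm, 55 mm high. A guide block, 51 mm high, stands on the bolt line at x = 46 to 56 mm.

How it is judged:
On the way, in this order (a step that is already met when the one before it is completed fails the run):
1. a finger presses the catch down while the bolt is still back (value of joint catch above 0.004 m and value of joint bolt below 0.008 m and contact force between the fingers and catch above 0.5 N).
2. with a finger holding the catch down, another finger pushes the thumb plate along (value of joint catch above 0.004 m and value of joint bolt between 0.012 and 0.038 m and contact force between the fingers and catch above 0.5 N and contact force between the fingers and bolt above 0.3 N), for 0.05 s.
At the end, for the whole second after the job is handed in: The bolt is home (within 4 mm of its stop), the catch is up again (within 2 mm) and nothing touches them; every bystander is within 20 mm of where it stood (value of joint bolt above 0.038 m and value of joint catch below 0.002 m and distance of each of mirror_glass, screwdriver, cleaner, mirror_motor from where it was at the start of the episode below 0.02 m).
It fails at once if a bystander is shoved, lifted or carried (more than 20 mm) (distance of any of mirror_glass, screwdriver, cleaner, mirror_motor from where it was at the start of the episode above 0.02 m).
It fails at once if the bottle is tipped over (angle between cleaner's own z axis and vertical above 0.5 rad).
It fails at once if the catch is let up while the bolt is part-way (value of joint bolt between 0.009 and 0.033 m and value of joint catch below 0.001 m).
It also fails if it takes over 38 s, if anything falls off the work surface, if the arm or the gripper's body presses on something with over 40 N, if the wrist force passes 120 N, or if a joint passes its speed limit or range.

## Working session

There is one attempt and no reset: what is moved stays moved. The work goes in short steps, Python scripts to look and compute and a tool call to move; the robot and the scene stay as the last step left them, time stands still between calls to the robot, and variables do not carry over. Pictures are saved under pics/ and viewed, at most 10 in all, crops included, and the job is handed in when it is done.

Besides the shell and the picture viewer there is one more tool, called after "Call:" as name([rows], argument=value, ...), one row to a line, values as JSON. move_arm: Moves the arm, as the interface text tells. Its arguments: {"type":"object","properties":{"series":{"type":"array","items":{"type":"object","properties":{"tx":{"type":"number"},"ty":{"type":"number"},"tz":{"type":"number"},"spin":{"type":"number"}}}},"jaw":{"type":"number"},"grip_force":{"type":"number"}},"required":["series"]}

```bash
mkdir -p pics; ls; python3 - <<'E'
from plant import r, imaging
import cv2,json,numpy as np
s=r.observe();print({k:np.round(s[k],3).tolist() for k in ('time','position','tool_rot','ft_force','finger_gap')},r.tcp_to_grasp)
for n in('scene','top'):
    c=imaging.capture(n);cv2.imwrite(f'pics/{n}0.png',c['frame'][:,:,::-1])
    np.savez(f'{n}0.npz',**c)
    print(n,c['fx'],c['cx'],c['cy'],np.round(c['view'],3).tolist())
E
```

```text
pics
{'time': 0.0, 'position': [0.181, -0.65, 0.221], 'tool_rot': [0.991, 0.135, -0.0, -0.001], 'ft_force': [0.892, 0.47, 0.217], 'finger_gap': 0.087} -0.0187
scene 517.9512700788675 284.5282486708919 211.39143738075953 [[-0.809, 0.587, -0.017, 0.46], [0.449, 0.6, -0.662, -0.26], [-0.379, -0.543, -0.749, 1.392], [0.0, 0.0, 0.0, 1.0]]
top 466.89245281859496 277.14621104065264 210.54276237254135 [[-0.004, -1.0, 0.022, 0.041], [-0.992, 0.001, -0.127, 0.588], [0.127, -0.022, -0.992, 0.927], [0.0, 0.0, 0.0, 1.0]]
```

View pics/top0.png

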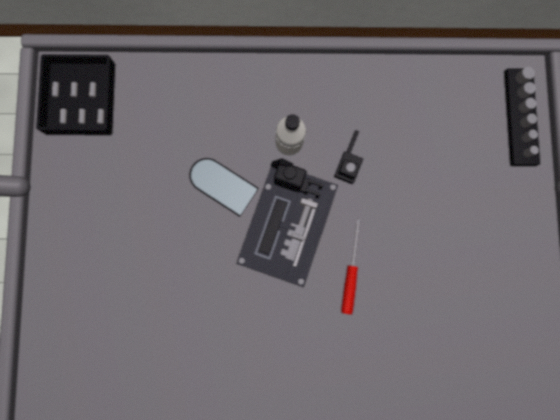

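View pics/scene0.png

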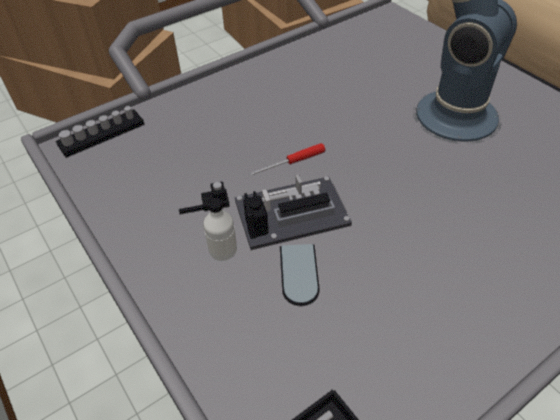

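The top view shows the jig centred near (288,228), its +x end pointing up and slightly right (yaw about -20°). The mirror is on its left, the screwdriver on its right, and the bottle and motor are beyond it. Next I'll take enlarged crops.

```bash
python3 - <<'E'
import cv2
t=cv2.imread('pics/top0.png')[155:295,230:345];s=cv2.imread('pics/scene0.png')[165:255,225:365]
def f(i,k):
    return cv2.convertScaleAbs(cv2.resize(i,None,fx=k,fy=k,interpolation=cv2.INTER_CUBIC),alpha=1.6,beta=10)
cv2.imwrite('pics/t1.png',f(t,4));cv2.imwrite('pics/s1.png',f(s,5))
E
```

```text
(no output)
```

View pics/t1.png

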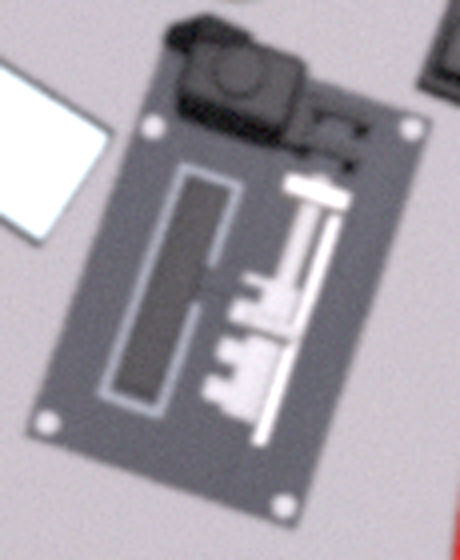

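View pics/s1.png

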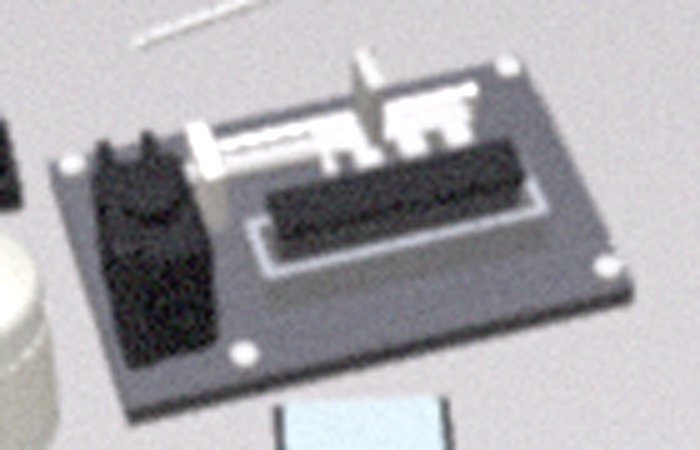

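The crops show the plate corners, the pad and the thumb plate clearly. In the top crop, the plate's top corners are back-left (28,433), back-right (298,525) and front-right (432,122), with the pad ends at (112,388), (155,402), (190,178) and (230,188). In the scene crop, the plate corners are (632,293), (130,410), (50,165) and (522,65), and the lug top runs from (362,50) to (383,85). I'll fit the pose to these.

```bash
cat > h.py <<'E'
import numpy as np
from scipy.optimize import least_squares
from scipy.spatial.transform import Rotation as R
def proj(c,P):
    q=np.asarray(P)@c['view'][:3,:3].T+c['view'][:3,3]
    return np.c_[c['fx']*q[:,0]/q[:,2]+c['cx'],c['fy']*q[:,1]/q[:,2]+c['cy']]
def world(p,L):
    L=np.asarray(L)/1000;c,s=np.cos(p[2]),np.sin(p[2])
    return np.c_[p[0]+c*L[:,0]-s*L[:,1],p[1]+s*L[:,0]+c*L[:,1],L[:,2]]
E
python3 - <<'E'
from h import *
T=dict(np.load('top0.npz'));S=dict(np.load('scene0.npz'))
tl=[[-115,75,15],[-115,-75,15],[115,-75,15],[-76,39,62],[-76,15,62],[36,39,62],[36,15,62]]
tp=np.array([[28,433],[298,525],[432,122],[112,388],[155,402],[190,178],[230,188]])
sl=[[-115,75,15],[115,75,15],[115,-75,15],[-115,-75,15],[-25,-27,80]]
sp=np.array([[632,293],[130,410],[50,165],[522,65],[372,65]])
tp=(tp+.5)/4-.5+[230,155];sp=(sp+.5)/5-.5+[225,165]
def res(p,sel=(1,1)): return np.r_[sel[0]*(proj(T,world(p,tl))-tp).ravel(),sel[1]*(proj(S,world(p,sl))-sp).ravel()]
for sel in((1,1),(1,0),(0,1)):
    o=least_squares(res,[.45,0,-.3],args=(sel,));print(sel,o.x.round(4))
    if sel==(1,1):
        print(res(o.x).reshape(-1,2).round(1).tolist());np.save('pose.npy',o.x)
E
```

```text
(1, 1) [ 0.5631  0.0182 -0.3384]
[[-1.6, 0.8], [-0.9, 1.7], [0.3, -0.6], [-0.5, -1.0], [0.2, -0.5], [-1.4, -1.0], [-0.2, 0.4], [0.8, -1.8], [-1.1, -0.2], [-1.0, -1.0], [-0.6, -2.3], [-0.6, -0.1]]
(1, 0) [ 0.5631  0.0171 -0.335 ]
(0, 1) [ 0.564   0.0212 -0.3473]
```

```bash
cat >> h.py <<'E'
def delta(jx,jy,z,yaw=True):
    "shift (mm, tool axes) and spin from the measured pose to a jig-frame TCP target (mm)"
    from plant import r
    s=r.observe();p=np.load('pose.npy');M=R.from_quat(s['tool_rot']).as_matrix()
    d=M.T@(world(p,[[jx,jy,z]])[0]-s['position'])*1000
    y=np.arctan2(M[1,0],M[0,0]);spin=(y-p[2]+np.pi)%(2*np.pi)-np.pi
    c,q=np.cos(p[2]),np.sin(p[2]);e=np.asarray(s['position'][:2])-p[:2]
    j=np.r_[c*e[0]+q*e[1],-q*e[0]+c*e[1],s['position'][2]]*1000
    print('t',round(s['time'],2),'jig now',j.round(1),'delta',d.round(1),'spin',round(spin,3),'F',np.round(s['ft_force'],1),'gap',round(s['finger_gap']*1000,1),'tilt',M[:,2].round(3))
E
python3 -c "
from h import *
delta(-50,0,130)
from plant import r
M=R.from_quat(r.observe()['tool_rot']).as_matrix();print((M.T@[.29,.28,0])*1000)"
```

```text
t 0.1 jig now [-138.6 -756.9  221.6] delta [ 506.4 -569.3   92.5] spin 0.61 F [-1.   0.2  0.2] gap 87.1 tilt [-0.001  0.002 -1.   ]
[ 3.54532707e+02 -1.91850116e+02  3.04043288e-01]
```

Call:
move_arm([
  {"tx": 350,"ty": -190,"tz": 0,"spin": 0.15},
  {"tx": 350,"ty": -190,"tz": 0,"spin": 0.3},
  {"tx": 350,"ty": -190,"tz": 0,"spin": 0.45},
  {"tx": 350,"ty": -190,"tz": 0,"spin": 0.61},
  {"tx": 350,"ty": -190,"tz": 0,"spin": 0.61},
], jaw=-0.1)

```text
time: 0.72
position: [0.4069, -0.4311, 0.2223]
tool_rot: [0.986, -0.169, -0.0, 0.0]
ft_force: [-0.0, -0.6, 0.6]
finger_gap: 0.0454
grasp_force: 0.0
```

```bash
python3 -c "
from h import *
delta(-50,0,130)"
```

```text
t 0.72 jig now [   1.8 -475.8  222.3] delta [ -52.1 -475.7   92.3] spin -0.001 F [-0.  -0.6  0.6] gap 45.4 tilt [-0.  0. -1.]
```

Call:
move_arm([
  {"tx": -10,"ty": -60,"tz": 0},
  {"tx": -20,"ty": -120,"tz": 0},
  {"tx": -30,"ty": -180,"tz": 0},
  {"tx": -40,"ty": -240,"tz": 0},
  {"tx": -50,"ty": -300,"tz": 0},
])

```text
$.series[0]: bad value
```

Call:
move_arm([
  {"tx": 0,"ty": -50,"tz": 0},
  {"tx": 0,"ty": -100,"tz": 0},
  {"tx": 0,"ty": -150,"tz": 0},
  {"tx": 0,"ty": -150,"tz": 0},
  {"tx": 0,"ty": -150,"tz": 0},
])

```text
$.series[0]: bad value
```

```bash
python3 -c "
from h import *
delta(-50,0,130)"
```

```text
t 0.72 jig now [   1.8 -475.8  222.3] delta [ -52.1 -475.7   92.3] spin -0.001 F [-0.  -0.6  0.6] gap 45.4 tilt [-0.  0. -1.]
```

Rows need all four fields.

Call:
move_arm([
  {"tx": -10,"ty": -60,"tz": 0,"spin": 0},
  {"tx": -20,"ty": -120,"tz": 0,"spin": 0},
  {"tx": -30,"ty": -180,"tz": 0,"spin": 0},
  {"tx": -40,"ty": -240,"tz": 0,"spin": 0},
  {"tx": -50,"ty": -300,"tz": 0,"spin": 0},
])

```text
time: 1.35
position: [0.458, -0.1313, 0.2225]
tool_rot: [0.986, -0.168, 0.0, 0.0]
ft_force: [0.3, 0.7, -0.3]
finger_gap: 0.0392
grasp_force: 0.0
```

Call:
move_arm([
  {"tx": 0,"ty": -50,"tz": 0,"spin": 0},
  {"tx": 0,"ty": -100,"tz": 0,"spin": 0},
  {"tx": 0,"ty": -150,"tz": 0,"spin": 0},
  {"tx": 0,"ty": -150,"tz": 0,"spin": 0},
  {"tx": 0,"ty": -150,"tz": 0,"spin": 0},
])

```text
time: 1.98
position: [0.5075, 0.0076, 0.2221]
tool_rot: [0.986, -0.168, -0.001, 0.0]
ft_force: [-0.7, 0.3, -0.0]
finger_gap: 0.0391
grasp_force: 0.0
```

```bash
python3 -c "
from h import *
delta(-50,0,130)"
```

```text
t 1.98 jig now [-48.9 -28.6 222.1] delta [ -1.  -28.7  92.1] spin -0.0 F [-0.7  0.3 -0. ] gap 39.1 tilt [-0.001 -0.001 -1.   ]
```

Call:
move_arm([
  {"tx": -4,"ty": -29,"tz": 0,"spin": 0},
  {"tx": -4,"ty": -29,"tz": 50,"spin": 0},
  {"tx": -4,"ty": -29,"tz": 100,"spin": 0},
  {"tx": -4,"ty": -29,"tz": 120,"spin": 0},
  {"tx": -4,"ty": -29,"tz": 120,"spin": 0},
])

```text
time: 2.6
position: [0.5122, 0.0349, 0.101]
tool_rot: [0.986, -0.17, -0.002, 0.001]
ft_force: [0.2, -0.1, 0.8]
finger_gap: 0.0391
grasp_force: 0.0
```

```bash
python3 - <<'E'
from h import *
import cv2
from plant import r,imaging
delta(-53,0,100)
W=imaging.capture('wrist');S=imaging.capture('scene')
np.savez('w1.npz',**W);np.savez('s1.npz',**S)
cv2.imwrite('pics/w1.png',W['frame'][:,:,::-1])
p=np.load('pose.npy')
L=[[-76,39,62],[-76,15,62],[36,39,62],[36,15,62],[-25,-40,80],[-25,-14,80],[-115,75,15],[-115,-75,15],[115,-75,15]]
print(proj(W,world(p,L)).round(0).tolist())
cv2.imwrite('pics/s2.png',cv2.convertScaleAbs(cv2.resize(S['frame'][140:255,225:365,::-1],None,fx=5,fy=5,interpolation=cv2.INTER_CUBIC),alpha=1.6,beta=10))
E
```

```text
t 2.6 jig now [-53.6  -1.2 101. ] delta [ 0.6 -1.2  1. ] spin -0.002 F [ 0.2 -0.1  0.8] gap 39.1 tilt [-0.004 -0.001 -1.   ]
[[218.0, 266.0], [255.0, 266.0], [208.0, 88.0], [250.0, 87.0], [347.0, 199.0], [302.0, 199.0], [187.0, 282.0], [367.0, 282.0], [395.0, -42.0]]
```

View pics/w1.png

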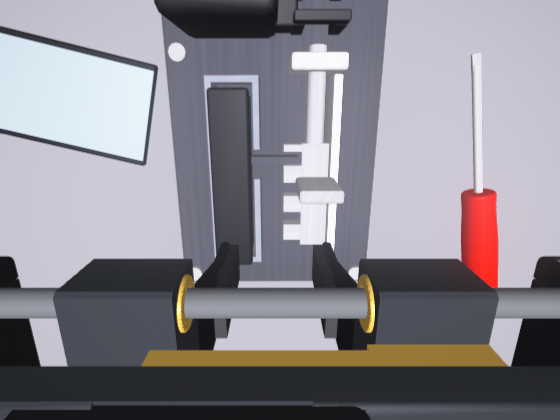

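View pics/s2.png

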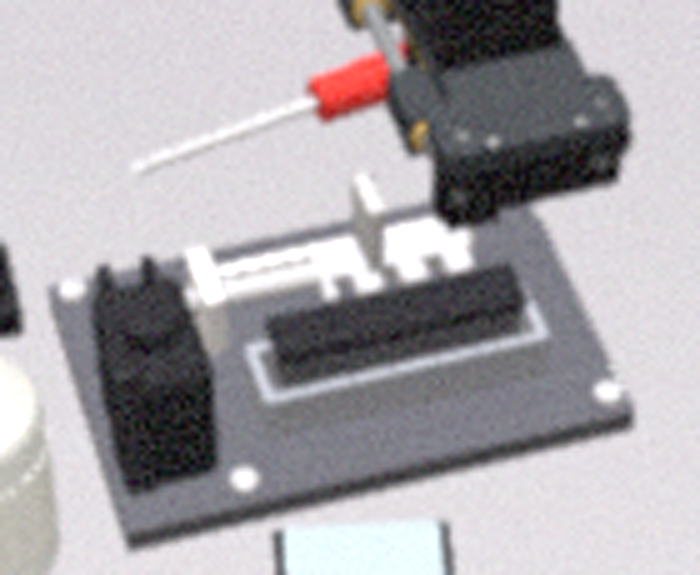

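The wrist picture shows the pad at columns 208–253 (rows 88–265) and the thumb plate top at columns 297–343, rows 178–203. That agrees with the prediction to within about 3 mm, with y slightly positive and yaw about -0.345. The fingers are in line with the pad and plate. I'll descend next.

Call:
move_arm([
  {"tx": 0,"ty": -2,"tz": 15,"spin": 0.007},
  {"tx": 0,"ty": -2,"tz": 30,"spin": 0.007},
  {"tx": 0,"ty": -2,"tz": 40,"spin": 0.007},
  {"tx": 0,"ty": -2,"tz": 47,"spin": 0.007},
  {"tx": 0,"ty": -2,"tz": 47,"spin": 0.007},
])

```text
time: 3.32
position: [0.514, 0.0388, 0.0552]
tool_rot: [0.985, -0.172, -0.001, 0.0]
ft_force: [-1.8, 0.1, 5.0]
finger_gap: 0.0392
grasp_force: 2.0
```

```bash
python3 -c "
from h import *
delta(5,1,53.5)"
```

```text
t 3.33 jig now [-53.2   3.   55.2] delta [58.2  1.6  1.6] spin -0.007 F [-1.8  0.1  5. ] gap 39.2 tilt [-0.001 -0.    -1.   ]
```

Call:
move_arm([
  {"tx": 0,"ty": 0,"tz": 1.5,"spin": 0},
  {"tx": 6,"ty": 0.5,"tz": 1.5,"spin": 0},
  {"tx": 12,"ty": 1,"tz": 1.5,"spin": 0},
  {"tx": 18,"ty": 1,"tz": 1.5,"spin": 0},
  {"tx": 24,"ty": 1,"tz": 1.5,"spin": 0},
])

```text
time: 3.95
position: [0.5362, 0.0302, 0.0541]
tool_rot: [0.985, -0.172, -0.001, -0.0]
ft_force: [-5.7, 1.5, 6.4]
finger_gap: 0.0387
grasp_force: 3.5
```

Call:
move_arm([
  {"tx": 6,"ty": 0,"tz": 0.3,"spin": 0},
  {"tx": 12,"ty": 0,"tz": 0.3,"spin": 0},
  {"tx": 18,"ty": 0,"tz": 0.3,"spin": 0},
  {"tx": 23,"ty": 0,"tz": 0.3,"spin": 0},
  {"tx": 23,"ty": 0,"tz": 0.3,"spin": 0},
])

```text
time: 4.58
position: [0.5586, 0.0222, 0.0538]
tool_rot: [0.985, -0.172, -0.0, -0.0]
ft_force: [-3.9, 2.0, 4.3]
finger_gap: 0.0393
grasp_force: 2.8
```

```bash
python3 -c "
from h import *
delta(3,1,53.5)"
```

```text
t 4.58 jig now [-5.6  2.3 53.8] delta [8.6 1.2 0.3] spin -0.007 F [-3.9  2.   4.3] gap 39.3 tilt [-0.     0.001 -1.   ]
```

Moving well. I'll press on to the stop in small steps and watch the force.

Call:
move_arm([
  {"tx": 3,"ty": 0,"tz": 0.3,"spin": 0},
  {"tx": 6,"ty": 0,"tz": 0.3,"spin": 0},
  {"tx": 8,"ty": 0,"tz": 0.3,"spin": 0},
  {"tx": 9,"ty": 0,"tz": 0.3,"spin": 0},
  {"tx": 10,"ty": 0,"tz": 0.3,"spin": 0},
])

```text
time: 5.2
position: [0.5649, 0.0199, 0.0534]
tool_rot: [0.985, -0.172, -0.003, 0.0]
ft_force: [-11.2, 4.8, 13.1]
finger_gap: 0.0392
grasp_force: 6.8
```

```bash
python3 -c "
from h import *
delta(3,1,53.5)"
```

```text
t 5.2 jig now [ 1.1  2.1 53.4] delta [ 1.9  1.1 -0.1] spin -0.007 F [-11.2   4.8  13.1] gap 39.2 tilt [-0.007  0.001 -1.   ]
```

Call:
move_arm([
  {"tx": 1,"ty": 0,"tz": 0,"spin": 0},
  {"tx": 2,"ty": 0,"tz": 0,"spin": 0},
  {"tx": 2,"ty": 0,"tz": 0,"spin": 0},
])

```text
time: 5.58
position: [0.5649, 0.0199, 0.0534]
tool_rot: [0.985, -0.172, -0.005, 0.0]
ft_force: [-14.8, 4.8, 14.2]
finger_gap: 0.039
grasp_force: 8.3
```

```bash
python3 -c "
from h import *
delta(3,1,53.5)"
```

```text
t 5.58 jig now [ 1.2  2.1 53.4] delta [ 1.8  1.1 -0.1] spin -0.007 F [-14.8   4.8  14.2] gap 39.0 tilt [-0.01   0.001 -1.   ]
```

Hard stop at the expected home position. I'll back off slightly, then lift.

Call:
move_arm([
  {"tx": -4,"ty": 0,"tz": 0,"spin": 0},
  {"tx": -8,"ty": 0,"tz": 0,"spin": 0},
  {"tx": -10,"ty": 0,"tz": -10,"spin": 0},
  {"tx": -12,"ty": 0,"tz": -40,"spin": 0},
  {"tx": -12,"ty": 0,"tz": -90,"spin": 0},
])

```text
time: 6.2
position: [0.5568, 0.0214, 0.1429]
tool_rot: [0.985, -0.172, -0.002, 0.001]
ft_force: [1.6, -0.1, -0.3]
finger_gap: 0.039
grasp_force: 0.0
```

Call:
move_arm([
  {"tx": -20,"ty": 0,"tz": -50,"spin": 0},
  {"tx": -70,"ty": 0,"tz": -60,"spin": 0},
  {"tx": -70,"ty": 0,"tz": -60,"spin": 0},
])

```text
time: 6.58
position: [0.4902, 0.0466, 0.2047]
tool_rot: [0.985, -0.17, 0.0, 0.0]
ft_force: [1.1, 0.2, 0.5]
finger_gap: 0.0394
grasp_force: 0.0
```

```bash
python3 - <<'E'
from h import *
import cv2
from plant import imaging
delta(0,0,200)
W=imaging.capture('wrist');S=imaging.capture('scene')
a=cv2.resize(S['frame'][140:255,225:365],(560,460),interpolation=cv2.INTER_CUBIC)
b=cv2.resize(W['frame'][0:340,130:400],(238,300))
o=np.zeros((460,800,3),np.uint8);o[:,:560]=cv2.convertScaleAbs(a,alpha=1.5);o[:300,561:799]=b
cv2.imwrite('pics/f.png',o[:,:,::-1])
E
```

```text
t 6.58 jig now [-78.2   2.6 204.7] delta [78.2  2.2  4.8] spin -0.004 F [1.1 0.2 0.5] gap 39.4 tilt [ 0.001 -0.001 -1.   ]
```

View pics/f.png

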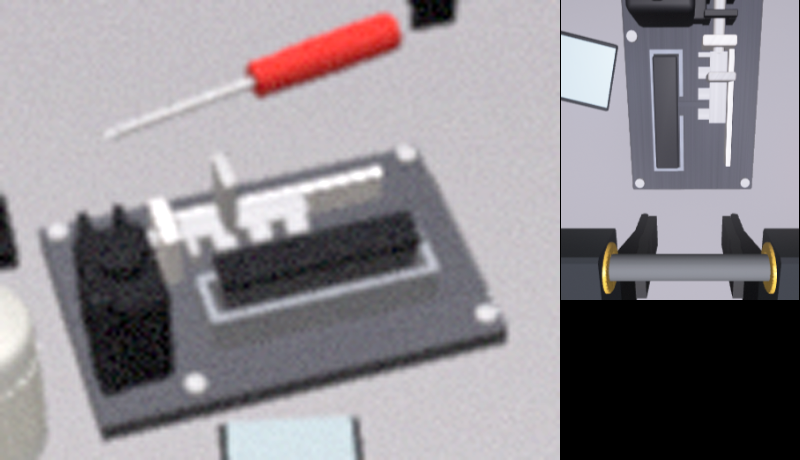

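The plate is home near the guide block (scene crop (222,190)). The pad's back corner is at (415,212), the same spot as before pressing once scaled, so the catch is up. The mirror and screwdriver look undisturbed.

```bash
python3 -c "
from plant import r
print(r.hand_in())"
```

```text
the job is handed in; nothing more can be done
None
```

I pushed the bolt to its hard stop with the catch held down, let the catch spring back up, and handed the job in at about 6.7 s; the final pictures agree, but the hand-in returned no verdict.

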